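# Press a vial's cap home and hold it under the capping press

## Task

The sample vial in the press's slide has its white cap only started. Push the slide fully in against its stop, so that the vial stands under the ram, then swing the cam lever round until it lies along the slide and locks it, and only then bring the press lever down to level so that the foot pushes the cap home. The lever springs up when let go: keep holding it level, and finish while still holding it, with everything else on the bench left where it stands.

Things in the scene. Friction and masses are not known exactly. Their poses are not given: they have to be found in the camera images.
- press: Grey bench capping press, fixed: base 260 x 124 x 18 mm, column at the back, head 152 to 224 mm up, reaching 28 mm before the ram axis and 32 mm to each side. Origin on the table under the ram axis; x points from its open front (slide knob, towards the robot) to the column at the back, y to the left of one facing its front, z up; 'front', 'left', 'right' are meant so
- slide_knob (a point): Middle (64 mm up) of the slide's upright black knob, 22 mm in diameter, 48 to 80 mm above the table, on a 12 mm stem on the slide's plate (141 x 76 mm, top 34 mm up), 95 mm in front of the nest. The slide runs along the press's x only, at about 3 N, and stays where left. Fully in, at the stop, this point is at x = -95 mm, y = 0 of the press; it starts 40 to 70 mm farther out
- nest (a point): Floor of the nest (34 mm above the table), a white block 60 x 60 mm on the slide, top at 56 mm, with a 32 mm bore in which the vial stands. With the slide fully in it lies on the ram's axis, at x = y = 0 of the press
- cam_knob (a point): Middle (65 mm above the table) of the upright black knob at the end of the cam lever: 20 mm in diameter, 50 to 80 mm above the table. The steel lever arm below it is 14 mm wide, its top 47.5 mm above the table. It swings level about cam_pivot at a radius of 80 mm
- cam_pivot (a point): Point on the upright axis of the cam lever, 65 mm above the table, at x = -55 mm, y = 56.5 mm of the press (left of the slide)
- cam (a joint): Angle of the cam lever, rad, growing anticlockwise seen from above. 0: it points straight out to the left (press +y), the slide is free. 1.571, its stop: it points to the front (press -x), along the slide, and its eccentric clamps the slide's edge. Starts at 0 to 0.35. The last 0.5 rad go stiffly, up to 8 N at the knob; it stays where left
- lever_axis (a point): Point on the press lever's axis (pinion shaft, along the press's y): 188 mm above the table, at x = 36 mm, y = -90 mm of the press. The lever, a 14 mm steel bar on the right side of the head at y = -90 mm, rises towards the front
- lever (a joint): Downward swing of the press lever from rest, rad: 0 at rest, rising to the front 0.833 rad (47.7 deg) above level; 0.833 level; stop at 1.04. A spring lifts it back to 0. The ram goes down 24 mm per rad. The foot meets the started cap at about 0.46, the cap is home by about 0.73; holding it level takes about 7 N down at the sleeve
- sleeve: Black grip sleeve, 22 mm in diameter, 80 mm long, turning freely on the spindle at the press lever's end, which points out to the right along the press's y. Origin in its middle, 150 mm from the lever's axis, 52 mm to the right of the lever bar: 299 mm above the table at rest, 188 mm when level. Its own turn means nothing
- foot: Sprung rubber foot under the ram, 34 mm in diameter, that presses on the cap; 120 mm above the table at rest. It gives up to 8 mm (12 N, then 3 N per mm). Origin at the press's origin moved with the ram, not at its face
- vial: Glass sample vial with brown sample, 30 mm in diameter, 67 mm high without cap, standing loose in the nest. Origin in the centre of its bottom, z up
- cap (a joint): How far the white cap (31 mm in diameter, 14 mm high) is pushed onto that vial, m: 0 as started (top 75 mm above the vial's bottom), 0.005 home. It needs about 16 N and stays where it is pushed
- vial_b: Bystander: a capped sample vial, 30 mm in diameter, 70 mm high, on the table left of the press's column. Origin in the centre of its bottom
- vial_c: Bystander: another such vial beside it. Origin in the centre of its bottom
- cap_tray: Bystander: small white tray with spare caps, 70 x 90 x 22 mm, right of the press's column. Origin in the centre of its underside
- marker: Bystander: black marker pen, 154 mm long, 13 mm thick, lying right of the slide, below the press lever. Origin in the middle of its underside
- mouse: Bystander: black computer mouse, 105 x 60 x 33 mm. Origin in the centre of its underside
- jar: Bystander: amber jar with a white lid, 90 mm in diameter, 130 mm high. Origin in the centre of its bottom
- scanner: Bystander: barcode scanner on a stand, foot 100 mm in diameter, 190 mm high. Origin in the centre of its underside
Things that resemble listed ones, but are neither listed nor needed, are in the scene too. What is shaped like the vial but blue or pink is not meant.

How it is judged:
On the way, in this order (a step that is already met when the one before it is completed fails the run):
1. the slide is fully in against its stop (x of nest in the frame of press above -0.003 m), for 0.2 s.
2. the cam lever lies along the slide and the slide is still fully in (value of joint cam above 1.4 rad and x of nest in the frame of press above -0.003 m), for 0.2 s.
3. the press lever is down to level and the cap is home (value of joint lever between 0.733 and 0.933 rad and value of joint cap above 0.004 m and value of joint cam above 1.4 rad and x of nest in the frame of press above -0.004 m), for 0.2 s.
At the end, for the whole second after the job is handed in: the robot (touching the press with over 1 N) holds the press lever level within 0.1 rad, the foot bears on the cap with over 10 N, the cap is on by over 4 of 5 mm, the cam lever is past 1.40 rad, the slide is in within 4 mm and the vial upright (all of step 3 and contact force between foot and vial above 10 N and contact force between any of the fingers, the arm and press above 1 N and angle between vial's own z axis and vertical below 0.1 rad); the arm keeps its last pose, push and grip.
It fails at once if the cap is pressed on before the slide is locked (value of joint cap above 0.003 m and value of joint cam below 1.2 rad).
It fails at once if something else on the bench is moved by more than 25 mm (distance of any of vial_b, vial_c, cap_tray, marker, mouse, jar, scanner from where it was at the start of the episode above 0.025 m).
It also fails if it takes over 64 s, if anything falls off the work surface, if the arm or the gripper's body presses on something with over 40 N, if the wrist force passes 120 N, or if a joint passes its speed limit or range.

## Robot

A 7-joint arm with a two-finger parallel gripper is mounted at the origin on the work surface. World frame = base frame: x ahead of the robot, y to its left, z up, the work surface at z = 0. Lengths are in m, angles in rad, forces in N, time in s.
With the tool pointing down it reaches from about 0.425 to 0.875 m from the base axis. Payload 9.9 kg.
Tool frame: the origin (TCP) lies midway between the tips of the shut fingers; the grasp point (between the pads) lies 19 mm behind it; z points along the fingers, y is the direction in which the jaws open and shut (so a half turn about z gives the same grasp; the last joint's range is limited). The gripper opens to 85 mm and grips with 20 to 120 N. Pads are 22 mm wide; open, the fingers measure 114 mm over their backs; the gripper's body (76 mm by 85 mm) begins 54 mm behind the grasp point. The pads swing forward as they close: fully open they stand 13 mm farther back than shut.
Start: joints at [-1.409, 0.576, 0.025, 1.437, -0.015, 1.129, -0.057], TCP at [0.164, 0.655, 0.231] pointing down, gripper open.
Joint ranges: [-2.76, 2.76], [-0.34, 2.15], [-1.52, 1.57], [0.19, 2.46], [-1.09, 4.23], [0.17, 1.99], [-2.82, 2.82]. Speed limits (rad/s): [2.22, 2.22, 3.01, 3.01, 3.14, 3.14, 3.14].

## Interface

Orientations are given as [roll, pitch, yaw] about the fixed x, y, z axes, in that order (R = Rz(yaw) Ry(pitch) Rx(roll)).
In Python, from workcell import * gives the robot as it stands. The module is installed in compiled form; this text tells all that it offers.
- The arm moves only by the tool jog_arm, never from a script. Its argument "plan" is a list of rows, each a list of 2 entries, a list of its own where there are three numbers: the shift along the tool's x, y, z normalised to -1 to 1, where 1 is 0.3 m, then the turn, a rotation vector about the tool's x, y, z normalised to -1 to 1, where 1 is 2 pi rad. In form: [[[tx, ty, tz], [ax, ay, az]], ...]. A call has exactly 10 rows; each row is the pose to reach, as a shift and turn from the pose commanded when the call began, along the tool's axes at that moment, turning the shorter way round; what a row does not reach only later rows make up. A row lasts 1/10 s, in which the tool goes at most 50 mm and 8.59 degrees, less where a joint would pass 70% of its speed; a pose out of reach is approached as far as the arm can. A call with a number of a shift or a turn outside -1 to 1 is refused whole. A call with a gripper value outside its range is refused whole. "jaw" is the opening, from 0 (shut) to 1 (fully open), set as the call begins (left out, the last holds). The fingers move at their own pace and stop on an object; "newtons" is the grip in N (left out, the last holds). Time passes only in rows, so rows that repeat a pose let the fingers close, or fill a call up. It gives the time, the measured TCP pose, the force and the opening at its end, in the units of the state.
- get_obs(): the state, without advancing time (a new reading comes with each control period).
- snapshot(name): name is "scene" or "top" or "wrist"; returns the picture (384x512x3 uint8, blue, green, red); there is no depth.
- calibration(name): a dict with "fov_y" (degrees; the focal length in pixels is half the picture's height over the tangent of half this angle, whatever the lens; pixels are square), "cx", "cy" (the principal point, pixels), "R" (3x3) and "t" (3): a world point X has camera coordinates R X + t. Camera axes: x right, y down, z forward; pixel columns grow to the right and rows downward; lengths in m; the calibration is good to about 2 mm. The wrist camera is an equidistant fisheye: a pixel r from the principal point sees the ray r / f radians off the axis. A picture is of the moment at which its call begins: read the wrist's pose just before it. calibration takes no time and is no camera call; for the wrist camera it gives the pose at the moment of the call.
- sign_off(): hands the job in, once; it reports no verdict.
The state is a dict: "time": time; "joints": joint angles; "joint_velocities": joint speeds; "effort": joint torques, N m; "tool_pos": TCP position; "eef_rot": TCP orientation; "contact_force": force on the tool from outside, world axes, zero at the start; "moment": the same for the moment, N m; "finger_gap": opening from 0.0 (shut) to 1.0 (fully open).
Only numpy, scipy, OpenCV 4.12 (cv2) and the standard library are available. Lean on these libraries where they do the work, as an engineer would, in place of code of your own. Each camera call takes 0.05 s, during which the arm holds its last target. There are 200 camera calls.

## Working session

There is one attempt and no reset: what is moved stays moved. The work goes in short steps, Python scripts to look and compute and a tool call to move; the robot and the scene stay as the last step left them, time stands still between calls to the robot, and variables do not carry over. Pictures are saved under pics/ and viewed, about 8 in all and at most 12, crops included, and the job is handed in when it is done.

Besides the shell and the picture viewer there is one more tool, called after "Request:" as name([rows], argument=value, ...), one row to a line, values as JSON. jog_arm: Moves the arm, as the interface text tells. Scaled input: -1 to 1 covers 0.3 m each way for a shift and 2 pi rad each way for a turn. Its arguments: {"type":"object","properties":{"plan":{"type":"array"},"jaw":{"type":"number"},"newtons":{"type":"number"}},"required":["plan"]}

```bash
mkdir -p pics; python3 - <<'E'
from workcell import *
import cv2
print(get_obs())
for n in("scene","top"):
    cv2.imwrite(f"pics/{n}0.png",cv2.resize(snapshot(n),(800,600),interpolation=cv2.INTER_CUBIC)); c=calibration(n);print(n,c)
E
```

```text
{'time': 0.0, 'joints': array([-1.40877932,  0.57651789,  0.02482582,  1.43789614, -0.01495145,
        1.12901395, -0.05651122]), 'joint_velocities': array([-4.02871999e-05,  1.30543124e-03,  5.97454640e-04, -6.80902694e-04,
        1.43331473e-04,  1.78761210e-03,  3.97037396e-04]), 'effort': array([-6.21454765e-04, -7.65748072e+01,  2.24983044e+00, -2.85968632e+01,
        1.51217286e-02,  1.26055389e-02,  2.48724825e-05]), 'tool_pos': array([0.16414999, 0.65427114, 0.23045602]), 'eef_rot': array([-3.13994579e+00,  1.19666954e-04,  2.89583491e+00]), 'contact_force': array([-0.33450066, -0.04620336,  0.12343457]), 'moment': array([ 0.01669644,  0.01341587, -0.01773343]), 'finger_gap': 0.9981583854521491}
scene {'fov_y': 51.33059390536185, 'cx': 258.2866844251828, 'cy': 191.50990700872262, 'R': array([[-0.66488659,  0.74685407,  0.01161112],
       [ 0.38811836,  0.35872033, -0.84893101],
       [-0.63819273, -0.55993636, -0.52837612]]), 't': array([ 0.39901076, -0.07564103,  1.60441354])}
top {'fov_y': 42.45291483515433, 'cx': 258.7963774027504, 'cy': 187.7053521517164, 'R': array([[-0.0051346 , -0.99965041, -0.02593633],
       [-0.99163541,  0.00843506, -0.12879465],
       [ 0.1289684 ,  0.02505807, -0.99133206]]), 't': array([0.00846981, 0.6321219 , 1.48917596])}
```

View pics/scene0.png

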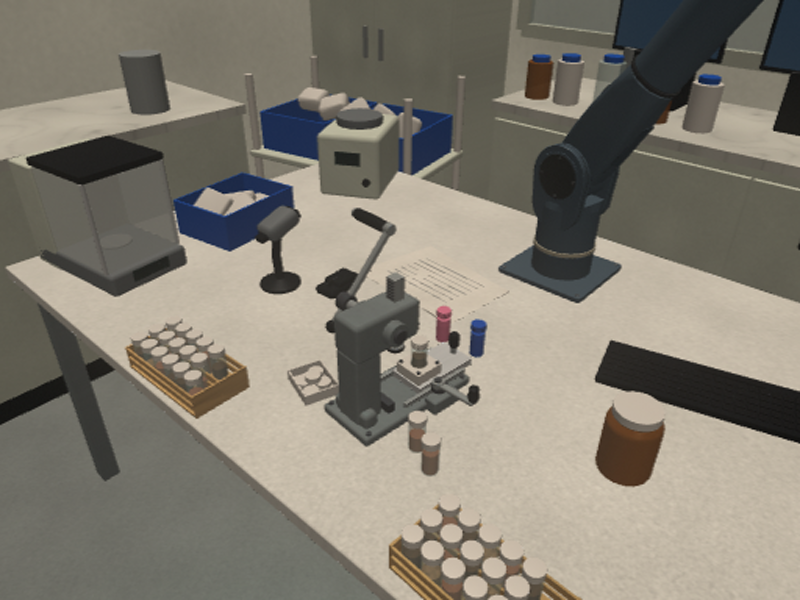

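View pics/top0.png

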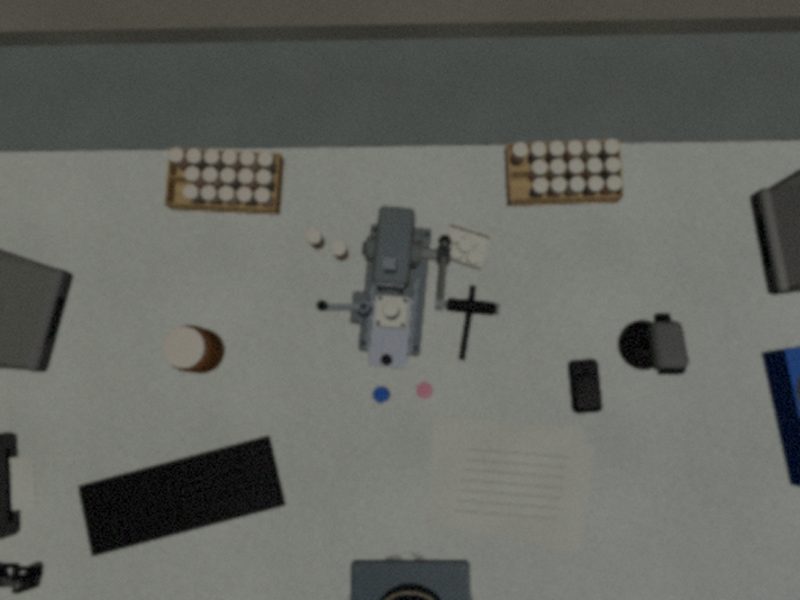

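The scene shows the press at about (390,370), its sleeve at (375,220), the slide knob at (454,340) and the cam knob at (473,394). The top view has the slide knob at (386,360), the cam knob at (322,306) and the sleeve at (471,307). The blue and pink vials are decoys standing in front of the slide. I'll use one enlarged crop to get exact pixels.

```bash
python3 - <<'E'
from workcell import *
import cv2,numpy as np
a=snapshot("top");b=snapshot("scene")
def crop(i,x,y,w,h,s):
    c=cv2.resize(i[y:y+h,x:x+w],None,fx=s,fy=s,interpolation=cv2.INTER_CUBIC)
    for k in range(0,w,20):cv2.putText(c,str(x+k),(k*s,8),0,.3,(0,0,255));cv2.line(c,(k*s,8),(k*s,14),(0,0,255))
    for k in range(0,h,20):cv2.putText(c,str(y+k),(0,k*s),0,.3,(0,0,255));cv2.line(c,(20,k*s),(26,k*s),(0,0,255))
    return cv2.convertScaleAbs(c,alpha=1.5)
A=crop(a,195,125,133,133,3);B=crop(b,195,130,133,150,3)
H=600;o=np.zeros((450,800,3),np.uint8);o[:399,:399]=A;o[:450,400:799]=B
cv2.imwrite("pics/c1.png",o)
E
```

```text
(no output)
```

View pics/c1.png

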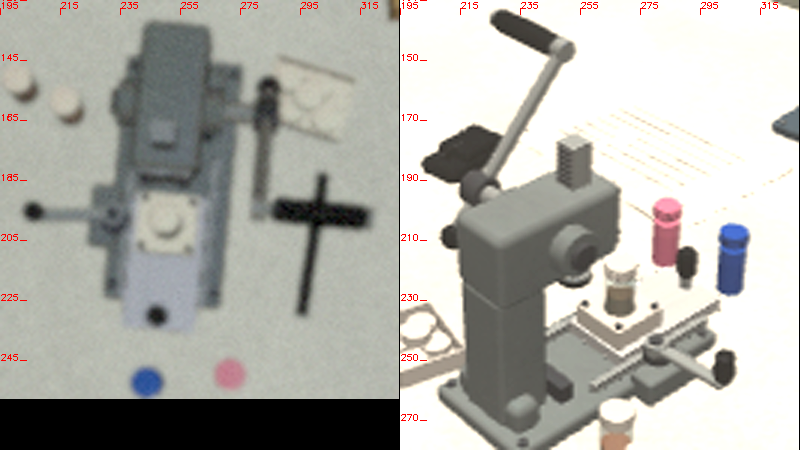

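```bash
cat > h.py <<'E'
from workcell import *
import numpy as np
from scipy.spatial.transform import Rotation as Ro
from scipy.optimize import least_squares
def proj(n,X):
    c=calibration(n);p=c['R']@X+c['t'];f=192/np.tan(np.radians(c['fov_y']/2));return np.array([c['cx'],c['cy']])+f*p[:2]/p[2]
def P(q,x,y,z):
    c,s=np.cos(q[2]),np.sin(q[2]);return np.array([q[0]+c*x-s*y,q[1]+s*x+c*y,z])
def cam(q,a,z=.065):return P(q,-.055-.08*np.sin(a),.0565+.08*np.cos(a),z)
def slv(q,l,dy=0):
    a=.833-l;return P(q,.036-.15*np.cos(a),-.142+dy,.188+.15*np.sin(a))
E
python3 - <<'E'
from h import *
# q: x,y,yaw,slide out,cam
def pts(q):
    d,a=q[3],q[4]
    return [("top",P(q,-.095-d,0,.08),(247,230.3)),("top",cam(q,a,.08),(206,195.3)),("top",slv(q,0),(302.2,196.2)),
    ("top",P(q,-d,0,.109),(250.3,199)),("scene",P(q,-.095-d,0,.064),(290.3,217.3)),("scene",cam(q,a,.065),(303.3,252.7)),
    ("scene",slv(q,0),(237,141)),("scene",P(q,-d,0,.109),(269,219.3))]
r=least_squares(lambda q:np.concatenate([proj(n,X)-np.array(u) for n,X,u in pts(q)]),[.6,0,0,.055,.1])
q=r.x;print(q.round(4));print(r.fun.reshape(-1,2).round(1))
print("knob",P(q,-.095-q[3],0,.064),"in",P(q,-.095,0,.064),"cam",cam(q,q[4]),"end",cam(q,1.571),"slv",slv(q,0),slv(q,.833))
for n,u,z in(("blue",(195+147/3,125+382/3),.07),("pink",(195+230/3,125+374/3),.07),("m1",(195+322/3,125+178/3),.01),("m2",(195+303/3,125+313/3),.01)):
    print(n,least_squares(lambda w:proj("top",np.array([w[0],w[1],z]))-np.array(u),[.5,0]).x.round(3))
np.save("q.npy",q)
E
```

```text
[ 0.654   0.0244 -0.0995  0.0614  0.0867]
[[-0.3  0.3]
 [-1.1 -0.2]
 [-1.1  0.2]
 [-1.  -1. ]
 [-0.1 -0.5]
 [-0.7 -1.1]
 [-0.6 -0.5]
 [-0.7 -2.5]]
knob [0.49837828 0.03992233 0.064     ] in [0.55942644 0.03383037 0.064     ] cam [0.60586137 0.16607275 0.065     ] end [0.52523275 0.09400678 0.065     ] slv [ 0.57527875 -0.11045679  0.2989929 ] [ 0.52642026 -0.10558122  0.188     ]
blue [0.434 0.049]
pink [ 0.442 -0.034]
m1 [ 0.646 -0.132]
m2 [ 0.504 -0.11 ]
```

```bash
cat >> h.py <<'E'
def rel(pos,rot,targets,yaw=None,R=None):
    """normalised rows from commanded (pos, rpy) to world targets"""
    R0=Ro.from_euler('xyz',rot)
    if R is None: R=Ro.from_euler('xyz',[np.pi,0,yaw]) if yaw is not None else R0
    a=((R0.inv()*R).as_rotvec()/2/np.pi).round(4).tolist()
    for t in targets: print([(R0.inv().apply(np.array(t)-pos)/.3).round(4).tolist(),a])
E
python3 - <<'E'
from h import *
o=get_obs()
rel(o['tool_pos'],o['eef_rot'],[(.382,.29,.23),(.498,.04,.14)],3.042)
E
```

```text
[[-0.9999, -1.0017, 0.0037], [-0.0002, -0.0, -0.0233]]
[[-1.5777, -1.7156, 0.3044], [-0.0002, -0.0, -0.0233]]
```

Request:
jog_arm([
  [[-1,-1,0],[0,0,-0.0232]],
  [[-1,-1,0],[0,0,-0.0232]],
  [[-1,-1,0],[0,0,-0.0232]],
  [[-1,-1,0],[0,0,-0.0232]],
  [[-1,-1,0],[0,0,-0.0232]],
  [[-1,-1,0],[0,0,-0.0232]],
  [[-1,-1,0],[0,0,-0.0232]],
  [[-1,-1,0],[0,0,-0.0232]],
  [[-1,-1,0],[0,0,-0.0232]],
  [[-1,-1,0],[0,0,-0.0232]],
], jaw=0.6, newtons=40)

```text
time: 1.2
tool_pos: [0.3843, 0.2868, 0.2315]
eef_rot: [-3.14, 0.001, 3.035]
contact_force: [-1.5, 0.3, -0.0]
finger_gap: 0.6
```

Request:
jog_arm([
  [[-0.46,-0.78,0.33],[0,0,0]],
  [[-0.46,-0.78,0.33],[0,0,0]],
  [[-0.46,-0.78,0.33],[0,0,0]],
  [[-0.46,-0.78,0.33],[0,0,0]],
  [[-0.46,-0.78,0.33],[0,0,0]],
  [[-0.46,-0.78,0.33],[0,0,0]],
  [[-0.46,-0.78,0.33],[0,0,0]],
  [[-0.46,-0.78,0.33],[0,0,0]],
  [[-0.46,-0.78,0.33],[0,0,0]],
  [[-0.46,-0.78,0.33],[0,0,0]],
])

```text
time: 2.2
tool_pos: [0.496, 0.0459, 0.1327]
eef_rot: [3.141, 0.0, 3.044]
contact_force: [1.0, 1.2, 0.7]
finger_gap: 0.596
```

```bash
python3 - <<'E'
from h import *
import cv2
o=get_obs();print(o['tool_pos'],o['eef_rot'])
c=calibration("wrist");im=snapshot("wrist")
def pw(X):
    p=c['R']@X+c['t'];f=192/np.tan(np.radians(c['fov_y']/2));r=np.hypot(*p[:2]);th=np.arctan2(r,p[2]);return np.array([c['cx'],c['cy']])+f*th*p[:2]/r
q=np.load("q.npy")
for X in(P(q,-.095-q[3],0,.08),P(q,-q[3],0,.109),cam(q,q[4],.08),slv(q,0),slv(q,0,-.04),slv(q,0,.04)):
    u=pw(X);print(u.round(1));cv2.drawMarker(im,tuple(u.round().astype(int).tolist()),(0,0,255),0,8)
cv2.imwrite("pics/w1.png",cv2.resize(im,(800,600)))
E
```

```text
[0.49602394 0.04592931 0.1326787 ] [3.14081316e+00 4.14290722e-04 3.04427074e+00]
[243.8 220.1]
[244.5 345.1]
[393.3 312.2]
[-27.2 518. ]
[-66.5 485.4]
[ 26.2 552.3]
```

View pics/w1.png

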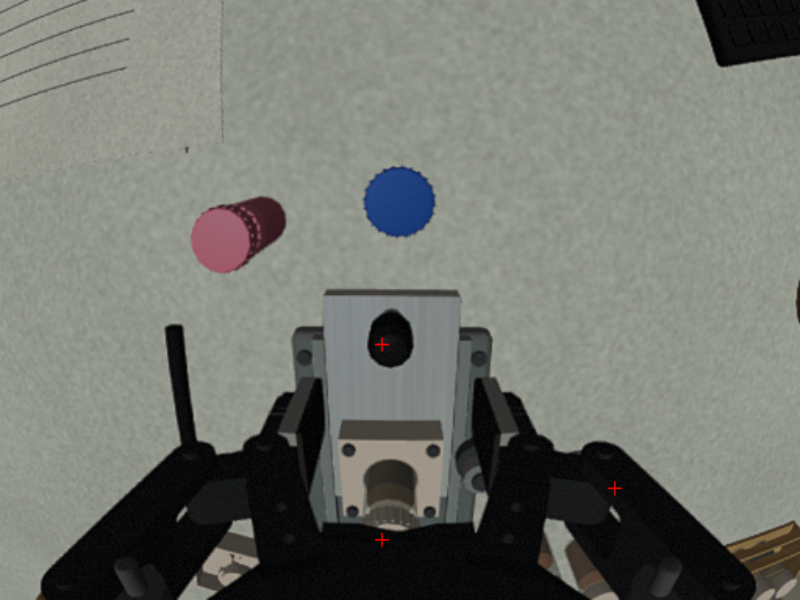

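The knob sits at (390,345) in the wrist view, within about 4 mm of the prediction, and the slide edges are aligned with the tool. The blue vial is clear of the path. I'll go down, grip the knob and check.

Request:
jog_arm([
  [[-0.008,-0.014,0.1],[0,0,0]],
  [[-0.008,-0.014,0.2],[0,0,0]],
  [[-0.008,-0.014,0.29],[0,0,0]],
  [[-0.008,-0.014,0.29],[0,0,0]],
  [[-0.008,-0.014,0.29],[0,0,0]],
  [[-0.008,-0.014,0.29],[0,0,0]],
  [[-0.008,-0.014,0.29],[0,0,0]],
  [[-0.008,-0.014,0.29],[0,0,0]],
  [[-0.008,-0.014,0.29],[0,0,0]],
  [[-0.008,-0.014,0.29],[0,0,0]],
])

```text
time: 3.25
tool_pos: [0.4983, 0.0397, 0.0456]
eef_rot: [3.141, 0.0, 3.041]
contact_force: [-0.3, -0.7, -0.5]
finger_gap: 0.601
```

Request:
jog_arm([
  [[0,0,0],[0,0,0]],
  [[0,0,0],[0,0,0]],
  [[0,0,0],[0,0,0]],
  [[0,0,0],[0,0,0]],
  [[0,0,0],[0,0,0]],
  [[0,0,0],[0,0,0]],
  [[0,0,0],[0,0,0]],
  [[0,0,0],[0,0,0]],
  [[0,0,0],[0,0,0]],
  [[0,0,0],[0,0,0]],
], jaw=0)

```text
time: 4.25
tool_pos: [0.4987, 0.0419, 0.0456]
eef_rot: [3.139, 0.001, 3.043]
contact_force: [0.1, 7.7, 5.4]
finger_gap: 0.244
```

Request:
jog_arm([
  [[-0.03,0.009,0],[0,0,0]],
  [[-0.06,0.009,0],[0,0,0]],
  [[-0.09,0.009,0],[0,0,0]],
  [[-0.12,0.009,0],[0,0,0]],
  [[-0.15,0.009,0],[0,0,0]],
  [[-0.17,0.009,0],[0,0,0]],
  [[-0.185,0.009,0],[0,0,0]],
  [[-0.19,0.009,0],[0,0,0]],
  [[-0.19,0.009,0],[0,0,0]],
  [[-0.19,0.009,0],[0,0,0]],
])

```text
time: 5.25
tool_pos: [0.5553, 0.0361, 0.0457]
eef_rot: [-3.141, 0.0, 3.041]
contact_force: [-1.3, -1.6, 4.9]
finger_gap: 0.245
```

Request:
jog_arm([
  [[-0.004,0,0],[0,0,0]],
  [[-0.008,0,0],[0,0,0]],
  [[-0.012,0,0],[0,0,0]],
  [[-0.016,0,0],[0,0,0]],
  [[-0.018,0,0],[0,0,0]],
  [[-0.02,0,0],[0,0,0]],
  [[-0.02,0,0],[0,0,0]],
  [[-0.02,0,0],[0,0,0]],
  [[-0.02,0,0],[0,0,0]],
  [[-0.02,0,0],[0,0,0]],
])

```text
time: 6.25
tool_pos: [0.5584, 0.0358, 0.0456]
eef_rot: [-3.141, -0.005, 3.041]
contact_force: [-10.9, -1.4, 14.4]
finger_gap: 0.24
```

Request:
jog_arm([
  [[-0.004,0,0],[0,0,0]],
  [[-0.008,0,0],[0,0,0]],
  [[-0.01,0,0],[0,0,0]],
  [[-0.01,0,0],[0,0,0]],
  [[-0.01,0,0],[0,0,0]],
  [[-0.01,0,0],[0,0,0]],
  [[-0.01,0,0],[0,0,0]],
  [[-0.01,0,0],[0,0,0]],
  [[-0.01,0,0],[0,0,0]],
  [[-0.01,0,0],[0,0,0]],
])

```text
time: 7.25
tool_pos: [0.5584, 0.0358, 0.0455]
eef_rot: [-3.14, -0.01, 3.042]
contact_force: [-21.4, 0.9, 25.1]
finger_gap: 0.246
```

Request:
jog_arm([
  [[0.01,0,0],[0,0,0]],
  [[0.01,0,0],[0,0,0]],
  [[0.01,0,0],[0,0,0]],
  [[0.01,0,0],[0,0,0]],
  [[0.01,0,-0.05],[0,0,0]],
  [[0.01,0,-0.15],[0,0,0]],
  [[0.01,0,-0.28],[0,0,0]],
  [[0.01,0,-0.28],[0,0,0]],
  [[0.01,0,-0.28],[0,0,0]],
  [[0.01,0,-0.28],[0,0,0]],
], jaw=0.6)

```text
time: 8.25
tool_pos: [0.5606, 0.0361, 0.1285]
eef_rot: [-3.141, -0.001, 3.042]
contact_force: [-0.3, 0.6, -0.2]
finger_gap: 0.601
```

```bash
python3 - <<'E'
from h import *
q=np.load("q.npy");q[1]+=.0025;q[0]-=.0005;np.save("q.npy",q)
o=get_obs();print(o['tool_pos'],o['eef_rot'],o['contact_force'])
X=cam(q,q[4]);print(X)
rel(o['tool_pos'],o['eef_rot'],[(X[0],X[1],.13),(X[0],X[1],.053)],3.042)
E
```

```text
[0.56060813 0.03608767 0.12847772] [-3.14132090e+00 -1.19646115e-03  3.04159854e+00] [-0.28256835  0.60031697 -0.19904008]
[0.60536137 0.16857275 0.065     ]
[[-0.1043, 0.4543, -0.0053], [-0.0, -0.0002, -0.0001]]
[[-0.1046, 0.4544, 0.2513], [-0.0, -0.0002, -0.0001]]
```

Request:
jog_arm([
  [[-0.104,0.15,0],[0,0,0]],
  [[-0.104,0.3,0],[0,0,0]],
  [[-0.104,0.45,0],[0,0,0]],
  [[-0.104,0.454,0],[0,0,0]],
  [[-0.104,0.454,0],[0,0,0]],
  [[-0.104,0.454,0.1],[0,0,0]],
  [[-0.104,0.454,0.2],[0,0,0]],
  [[-0.104,0.454,0.245],[0,0,0]],
  [[-0.104,0.454,0.245],[0,0,0]],
  [[-0.104,0.454,0.245],[0,0,0]],
])

```text
time: 9.25
tool_pos: [0.6061, 0.1677, 0.0563]
eef_rot: [-3.141, 0.0, 3.041]
contact_force: [-0.2, -0.5, -1.2]
finger_gap: 0.604
```

```bash
python3 - <<'E'
from h import *
import cv2
o=get_obs();print(o['tool_pos'],o['contact_force'])
im=np.hstack([cv2.resize(snapshot("wrist"),(400,300)),cv2.resize(snapshot("scene")[130:280,200:400],(400,300))])
cv2.imwrite("pics/w2.png",im)
E
```

```text
[0.60613731 0.16767362 0.05625225] [-0.1929931  -0.51788027 -1.24395839]
```

View pics/w2.png

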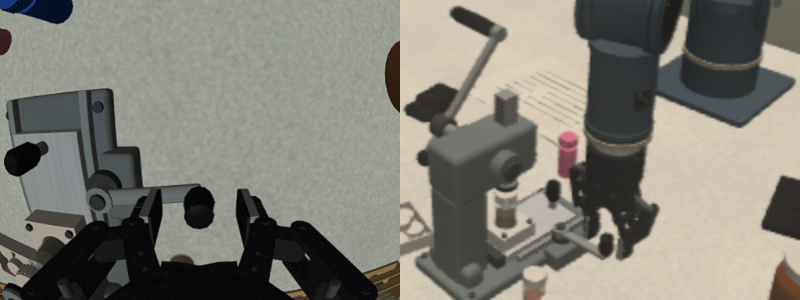

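The cam knob is between the open fingers, at (200,208) in the wrist half, so I'll close and then swing.

Request:
jog_arm([
  [[0,0,0.01],[0,0,0]],
  [[0,0,0.01],[0,0,0]],
  [[0,0,0.01],[0,0,0]],
  [[0,0,0.01],[0,0,0]],
  [[0,0,0.01],[0,0,0]],
  [[0,0,0.01],[0,0,0]],
  [[0,0,0.01],[0,0,0]],
  [[0,0,0.01],[0,0,0]],
  [[0,0,0.01],[0,0,0]],
  [[0,0,0.01],[0,0,0]],
], jaw=0, newtons=50)

```text
time: 10.35
tool_pos: [0.6059, 0.1679, 0.0534]
eef_rot: [-3.141, 0.0, 3.041]
contact_force: [-1.5, -3.1, 6.3]
finger_gap: 0.217
```

```bash
python3 - <<'E'
from h import *
q=np.load("q.npy")
o=get_obs();print(o['tool_pos'],o['contact_force'],o['finger_gap'])
p=o['tool_pos']
for a in(.0867,.2):
  print(cam(q,a))
th=np.linspace(q[4],1.571,21)[1:]
d0=p-cam(q,q[4]);print("off",d0)
rel(p,o['eef_rot'],[np.r_[cam(q,a)[:2],p[2]] for a in th])
E
```

```text
[0.60590238 0.16788954 0.0533994 ] [-1.46482541 -3.09059507  6.30871793] 0.21748051694170517
[0.6053598  0.16857277 0.065     ]
[0.59630937 0.16817529 0.065     ]
off [ 0.00054102 -0.00068321 -0.0116006 ]
[[0.0217, -0.0004, -0.0], [0.0, 0.0, 0.0]]
[[0.0411, -0.0043, -0.0], [0.0, 0.0, 0.0]]
[[0.0601, -0.0096, -0.0], [0.0, 0.0, 0.0]]
[[0.0787, -0.0164, -0.0], [0.0, 0.0, 0.0]]
[[0.0968, -0.0245, -0.0], [0.0, 0.0, 0.0]]
[[0.1142, -0.0339, -0.0], [0.0, 0.0, 0.0]]
[[0.1308, -0.0446, -0.0], [0.0, 0.0, 0.0]]
[[0.1466, -0.0564, -0.0], [0.0, 0.0, 0.0]]
[[0.1615, -0.0695, -0.0], [0.0, 0.0, 0.0]]
[[0.1754, -0.0836, -0.0], [0.0, 0.0, 0.0]]
[[0.1882, -0.0986, -0.0], [0.0, 0.0, 0.0]]
[[0.1999, -0.1146, -0.0], [0.0, 0.0, 0.0]]
[[0.2103, -0.1314, -0.0], [0.0, 0.0, 0.0]]
[[0.2195, -0.149, -0.0], [0.0, 0.0, 0.0]]
[[0.2273, -0.1672, -0.0], [0.0, 0.0, 0.0]]
[[0.2338, -0.1859, -0.0], [0.0, 0.0, 0.0]]
[[0.2388, -0.205, -0.0], [0.0, 0.0, 0.0]]
[[0.2425, -0.2244, -0.0], [0.0, 0.0, 0.0]]
[[0.2446, -0.2441, -0.0], [0.0, 0.0, 0.0]]
[[0.2453, -0.2639, 0.0], [0.0, 0.0, 0.0]]
```

Request:
jog_arm([
  [[0.0217,-0.0004,0],[0,0,0]],
  [[0.0411,-0.0043,0],[0,0,0]],
  [[0.06,-0.0096,0],[0,0,0]],
  [[0.0787,-0.0164,0],[0,0,0]],
  [[0.0968,-0.0245,0],[0,0,0]],
  [[0.1142,-0.034,0],[0,0,0]],
  [[0.1308,-0.0446,0],[0,0,0]],
  [[0.1466,-0.0564,0],[0,0,0]],
  [[0.1615,-0.0695,0],[0,0,0]],
  [[0.1754,-0.0836,0],[0,0,0]],
])

```text
time: 11.35
tool_pos: [0.551, 0.1524, 0.0535]
eef_rot: [3.137, 0.001, 3.045]
contact_force: [-6.2, 10.8, 6.0]
finger_gap: 0.22
```

Request:
jog_arm([
  [[0.0128,-0.015,0],[0,0,0]],
  [[0.0245,-0.031,0],[0,0,0]],
  [[0.0349,-0.0478,0],[0,0,0]],
  [[0.0441,-0.0654,0],[0,0,0]],
  [[0.0519,-0.0836,0],[0,0,0]],
  [[0.0584,-0.1023,0],[0,0,0]],
  [[0.0634,-0.1214,0],[0,0,0]],
  [[0.067,-0.1408,0],[0,0,0]],
  [[0.0692,-0.1605,0],[0,0,0]],
  [[0.07,-0.1803,0],[0,0,0]],
])

```text
time: 12.35
tool_pos: [0.513, 0.1017, 0.0528]
eef_rot: [3.14, -0.019, 3.049]
contact_force: [-36.7, 15.3, 40.0]
finger_gap: 0.178
```

```bash
python3 - <<'E'
from h import *
q=np.load("q.npy")
o=get_obs();print(o['tool_pos'],o['contact_force'],o['finger_gap'])
d=o['tool_pos'][:2]-P(q,-.055,.0565,0)[:2];print(np.hypot(*d),np.arctan2(d[1],d[0])-q[2]-np.pi/2, cam(q,1.571))
E
```

```text
[0.51301088 0.10165447 0.05277446] [-36.71239269  15.30071572  40.01819857] 0.17752765992833808
0.09225934356592885 1.52805575342544 [0.52473275 0.09650678 0.065     ]
```

```bash
python3 - <<'E'
from h import *
import cv2
im=np.hstack([cv2.resize(snapshot("wrist"),(400,300)),cv2.resize(snapshot("scene")[170:270,240:373],(400,300),interpolation=2)])
cv2.imwrite("pics/w3.png",im)
E
```

```text
(no output)
```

View pics/w3.png

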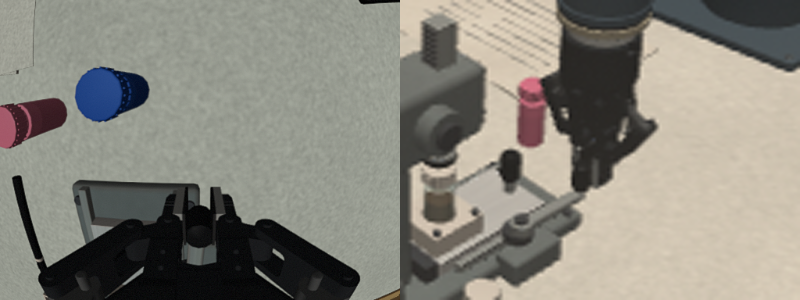

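The knob has slid to the back edge of the pads and the tool was squeezed out forward, though the lever is nearly along the slide. I'll open, let the tool re-centre, then grip again and push.

Request:
jog_arm([
  [[0,0,0],[0,0,0]],
  [[0,0,0],[0,0,0]],
  [[0,0,0],[0,0,0]],
  [[0,0,0],[0,0,0]],
  [[0,0,0],[0,0,0]],
  [[0,0,0],[0,0,0]],
  [[0,0,0],[0,0,0]],
  [[0,0,0],[0,0,0]],
  [[0,0,0],[0,0,0]],
  [[0,0,0],[0,0,0]],
], jaw=0.5)

```text
time: 13.45
tool_pos: [0.5246, 0.0971, 0.0528]
eef_rot: [-3.142, -0.0, 3.042]
contact_force: [0.2, 0.1, -0.1]
finger_gap: 0.501
```

Request:
jog_arm([
  [[0,0,0],[0,0,0]],
  [[0,0,0],[0,0,0]],
  [[0,0,0],[0,0,0]],
  [[0,0,0],[0,0,0]],
  [[0,0,0],[0,0,0]],
  [[0,0,0],[0,0,0]],
  [[0,0,0],[0,0,0]],
  [[0,0,0],[0,0,0]],
  [[0,0,0],[0,0,0]],
  [[0,0,0],[0,0,0]],
], jaw=0)

```text
time: 14.45
tool_pos: [0.5245, 0.0971, 0.0529]
eef_rot: [3.142, -0.0, 3.042]
contact_force: [-2.3, 0.9, 4.9]
finger_gap: 0.214
```

Request:
jog_arm([
  [[0,-0.004,0],[0,0,0]],
  [[0,-0.008,0],[0,0,0]],
  [[0,-0.012,0],[0,0,0]],
  [[0,-0.016,0],[0,0,0]],
  [[0,-0.02,0],[0,0,0]],
  [[0,-0.024,0],[0,0,0]],
  [[0,-0.024,0],[0,0,0]],
  [[0,-0.024,0],[0,0,0]],
  [[0,-0.024,0],[0,0,0]],
  [[0,-0.024,0],[0,0,0]],
])

```text
time: 15.45
tool_pos: [0.5244, 0.0957, 0.053]
eef_rot: [3.136, 0.001, 3.047]
contact_force: [-0.7, 19.3, 1.9]
finger_gap: 0.213
```

Request:
jog_arm([
  [[0,0.02,0],[0,0,0]],
  [[0,0.02,0],[0,0,0]],
  [[0,0.02,0],[0,0,0]],
  [[0,0.02,-0.1],[0,0,0]],
  [[0,0.02,-0.2],[0,0,0]],
  [[0,0.02,-0.35],[0,0,0]],
  [[0,0.02,-0.5],[0,0,0]],
  [[0,0.02,-0.66],[0,0,0]],
  [[0,0.02,-0.82],[0,0,0]],
  [[0,0.02,-0.98],[0,0,0]],
], jaw=0.5)

```text
time: 16.45
tool_pos: [0.524, 0.0946, 0.3489]
eef_rot: [-3.141, 0.0, 3.04]
contact_force: [1.5, 0.0, 0.3]
finger_gap: 0.5
```

```bash
python3 - <<'E'
from h import *
import cv2
q=np.load("q.npy")
o=get_obs();print(o['tool_pos'],o['eef_rot'],o['joints'].round(2),o['time'])
X=slv(q,0,-.008);print(X,slv(q,.833,-.008))
for y in(3.042-np.pi/2,3.042+np.pi/2):rel(o['tool_pos'],o['eef_rot'],[np.r_[X[:2],.37]],y)
im=np.hstack([cv2.resize(snapshot("top")[125:258,195:328],(400,400),interpolation=2),cv2.resize(snapshot("scene")[130:263,195:328],(400,400),interpolation=2)])
cv2.imwrite("pics/w4.png",cv2.convertScaleAbs(im,alpha=1.3))
E
```

```text
[0.52396926 0.09464699 0.34888465] [-3.14108978e+00  1.56423103e-04  3.03989545e+00] [-0.36  0.27  0.13  1.62 -0.04  1.25  1.24] 16.45
[ 0.57398438 -0.11591725  0.2989929 ] [ 0.52512589 -0.11104169  0.188     ]
[[-0.2371, -0.6814, -0.07], [-0.0, 0.0001, 0.2497]]
[[-0.2371, -0.6814, -0.07], [-0.0001, -0.0, -0.2503]]
```

View pics/w4.png

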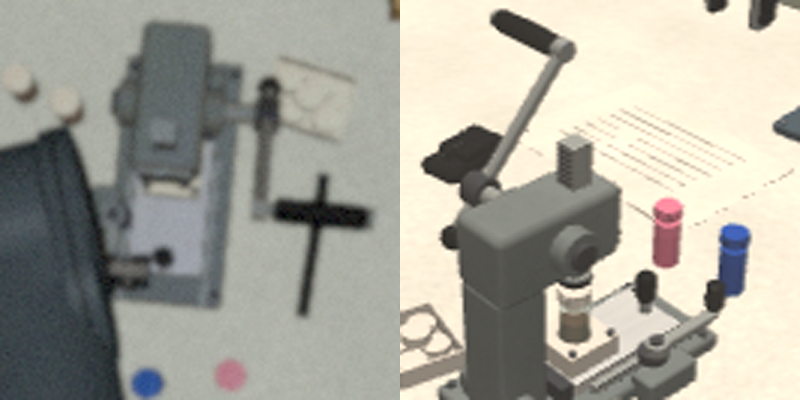

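Request:
jog_arm([
  [[-0.1,-0.1,-0.07],[0,0,0.024]],
  [[-0.2,-0.2,-0.07],[0,0,0.048]],
  [[-0.237,-0.3,-0.07],[0,0,0.072]],
  [[-0.237,-0.4,-0.07],[0,0,0.095]],
  [[-0.237,-0.5,-0.07],[0,0,0.119]],
  [[-0.237,-0.6,-0.07],[0,0,0.143]],
  [[-0.237,-0.68,-0.07],[0,0,0.167]],
  [[-0.237,-0.68,-0.07],[0,0,0.19]],
  [[-0.237,-0.68,-0.07],[0,0,0.214]],
  [[-0.237,-0.68,-0.07],[0,0,0.237]],
], jaw=0.65)

```text
time: 17.55
tool_pos: [0.5742, -0.1154, 0.3672]
eef_rot: [-3.141, 0.0, 1.544]
contact_force: [-0.4, -0.1, 0.0]
finger_gap: 0.649
```

```bash
python3 - <<'E'
from h import *
import cv2
q=np.load("q.npy")
o=get_obs();print(o['tool_pos'],o['eef_rot'],o['joints'].round(2),o['time'])
X=slv(q,0,-.008)
rel(o['tool_pos'],o['eef_rot'],[np.r_[X[:2],.35],np.r_[X[:2],.283]],1.471)
c=calibration("wrist");im=snapshot("wrist")
def pw(X):
    p=c['R']@X+c['t'];f=192/np.tan(np.radians(c['fov_y']/2));r=np.hypot(*p[:2]);th=np.arctan2(r,p[2]);return np.array([c['cx'],c['cy']])+f*th*p[:2]/r
for X in(slv(q,0),slv(q,0,-.04),slv(q,0,.04)):
    u=pw(X);cv2.drawMarker(im,tuple(u.round().astype(int).tolist()),(0,0,255),0,8)
cv2.imwrite("pics/w5.png",im)
E
```

```text
[ 0.57421198 -0.11540164  0.36724319] [-3.14055611e+00  3.60116594e-04  1.54409740e+00] [-0.22  0.39  0.53  1.46 -0.2   1.35  0.29] 17.55
[[-0.0017, -0.0007, 0.0575], [-0.0002, 0.0001, 0.0116]]
[[-0.0016, -0.0004, 0.2808], [-0.0002, 0.0001, 0.0116]]
```

View pics/w5.png

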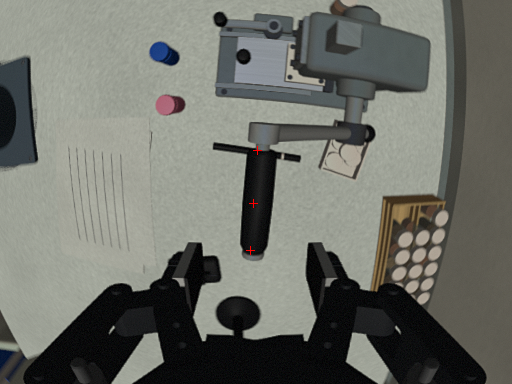

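The sleeve lies centred between the fingers, from (260,150) to (253,250), and matches the prediction within about 3 mm. Now I'll go down and grip it.

Request:
jog_arm([
  [[0,0.006,0],[0,0,0.0116]],
  [[0,0.006,0.07],[0,0,0.0116]],
  [[0,0.006,0.14],[0,0,0.0116]],
  [[0,0.006,0.21],[0,0,0.0116]],
  [[0,0.006,0.26],[0,0,0.0116]],
  [[0,0.006,0.28],[0,0,0.0116]],
  [[0,0.006,0.28],[0,0,0.0116]],
  [[0,0.006,0.28],[0,0,0.0116]],
  [[0,0.006,0.28],[0,0,0.0116]],
  [[0,0.006,0.28],[0,0,0.0116]],
])

```text
time: 18.6
tool_pos: [0.5769, -0.1144, 0.2845]
eef_rot: [3.14, 0.0, 1.48]
contact_force: [-0.2, 0.1, 0.5]
finger_gap: 0.647
```

Request:
jog_arm([
  [[0,0,0],[0,0,0]],
  [[0,0,0],[0,0,0]],
  [[0,0,0],[0,0,0]],
  [[0,0,0],[0,0,0]],
  [[0,0,0],[0,0,0]],
  [[0,0,0],[0,0,0]],
  [[0,0,0],[0,0,0]],
  [[0,0,0],[0,0,0]],
  [[0,0,0],[0,0,0]],
  [[0,0,0],[0,0,0]],
], jaw=0, newtons=60)

```text
time: 19.6
tool_pos: [0.5759, -0.1142, 0.284]
eef_rot: [-3.141, -0.0, 1.479]
contact_force: [-6.0, 0.2, 4.8]
finger_gap: 0.239
```

```bash
python3 - <<'E'
from h import *
q=np.load("q.npy")
o=get_obs();print(o['tool_pos'],o['eef_rot'],o['contact_force'],o['finger_gap'],o['time'])
p=o['tool_pos'];b=slv(q,0)
rel(p,o['eef_rot'],[p+slv(q,l)-b for l in np.arange(1,21)*.833/20])
E
```

```text
[ 0.57594986 -0.11419695  0.28402418] [-3.14053636e+00 -3.22766141e-04  1.47929164e+00] [-6.0491339   0.24152252  4.75029656] 0.23879162084378672 19.6
[[0.0001, -0.0151, 0.0143], [0.0, 0.0, 0.0]]
[[0.0002, -0.0296, 0.0293], [0.0, 0.0, 0.0]]
[[0.0003, -0.0434, 0.0448], [0.0, 0.0, 0.0]]
[[0.0004, -0.0566, 0.061], [0.0, 0.0, 0.0]]
[[0.0005, -0.0691, 0.0776], [0.0, 0.0, 0.0]]
[[0.0006, -0.0809, 0.0948], [0.0, 0.0, 0.0]]
[[0.0007, -0.092, 0.1124], [0.0, 0.0, 0.0]]
[[0.0008, -0.1024, 0.1305], [0.0, 0.0, 0.0]]
[[0.0008, -0.1119, 0.149], [0.0, 0.0, 0.0]]
[[0.0009, -0.1207, 0.1678], [0.0, 0.0, 0.0]]
[[0.001, -0.1288, 0.187], [0.0, 0.0, 0.0]]
[[0.001, -0.1359, 0.2066], [0.0, 0.0, 0.0]]
[[0.0011, -0.1423, 0.2264], [0.0, 0.0, 0.0]]
[[0.0011, -0.1479, 0.2465], [0.0, 0.0, 0.0]]
[[0.0011, -0.1526, 0.2668], [0.0, 0.0, 0.0]]
[[0.0012, -0.1564, 0.2872], [0.0, 0.0, 0.0]]
[[0.0012, -0.1594, 0.3078], [0.0, 0.0, 0.0]]
[[0.0012, -0.1616, 0.3285], [0.0, 0.0, 0.0]]
[[0.0012, -0.1629, 0.3493], [0.0, 0.0, 0.0]]
[[0.0012, -0.1633, 0.3701], [0.0, 0.0, 0.0]]
```

Request:
jog_arm([
  [[0,-0.019,0.0143],[0,0,0]],
  [[0,-0.0336,0.0293],[0,0,0]],
  [[0,-0.0474,0.0448],[0,0,0]],
  [[0,-0.0606,0.061],[0,0,0]],
  [[0,-0.0731,0.0776],[0,0,0]],
  [[0,-0.085,0.0948],[0,0,0]],
  [[0,-0.096,0.1124],[0,0,0]],
  [[0,-0.1064,0.1305],[0,0,0]],
  [[0,-0.116,0.149],[0,0,0]],
  [[0,-0.1247,0.1678],[0,0,0]],
])

```text
time: 20.6
tool_pos: [0.5395, -0.1104, 0.233]
eef_rot: [3.141, -0.0, 1.48]
contact_force: [4.0, 3.7, 1.8]
finger_gap: 0.235
```

Request:
jog_arm([
  [[0,-0.008,0.0192],[0,0,0]],
  [[0,-0.015,0.0388],[0,0,0]],
  [[0,-0.0216,0.0586],[0,0,0]],
  [[0,-0.027,0.0787],[0,0,0]],
  [[0,-0.032,0.099],[0,0,0]],
  [[0,-0.036,0.1194],[0,0,0]],
  [[0,-0.039,0.14],[0,0,0]],
  [[0,-0.041,0.1607],[0,0,0]],
  [[0,-0.042,0.1815],[0,0,0]],
  [[0,-0.0426,0.2023],[0,0,0]],
])

```text
time: 21.6
tool_pos: [0.527, -0.1092, 0.1728]
eef_rot: [3.141, -0.001, 1.48]
contact_force: [2.2, 5.5, 7.7]
finger_gap: 0.233
```

Request:
jog_arm([
  [[0,0,0],[0,0,0]],
  [[0,0,0],[0,0,0]],
  [[0,0,0],[0,0,0]],
  [[0,0,0],[0,0,0]],
  [[0,0,0],[0,0,0]],
  [[0,0,0],[0,0,0]],
  [[0,0,0],[0,0,0]],
  [[0,0,0],[0,0,0]],
  [[0,0,0],[0,0,0]],
  [[0,0,0],[0,0,0]],
])

```text
time: 22.6
tool_pos: [0.5271, -0.1092, 0.1731]
eef_rot: [3.141, -0.001, 1.48]
contact_force: [1.5, 4.4, 7.9]
finger_gap: 0.235
```

```bash
python3 - <<'E'
from h import *
import cv2
o=get_obs();print(o['tool_pos'],o['eef_rot'],o['contact_force'],o['finger_gap'],o['time'],slv(np.load("q.npy"),.833))
im=cv2.convertScaleAbs(cv2.resize(snapshot("scene")[120:270,195:345],(600,600),interpolation=2),alpha=1.2)
cv2.imwrite("pics/w6.png",im)
E
```

```text
[ 0.527051   -0.10918971  0.17308218] [ 3.14058424e+00 -6.27836415e-04  1.48009711e+00] [1.52624163 4.41575781 7.93569141] 0.23455392957704047 22.6 [ 0.52592026 -0.10308122  0.188     ]
```

View pics/w6.png

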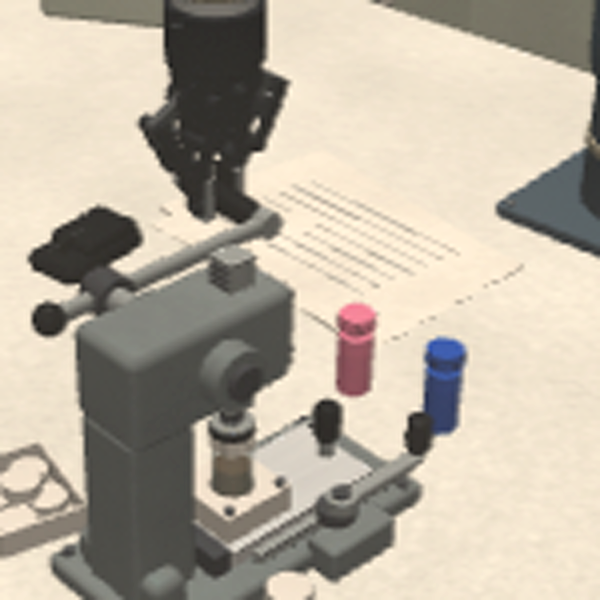

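```bash
python3 - <<'E'
from h import *
q=np.load("q.npy")
print("axis",proj("scene",P(q,.036,-.09,.188)))
for l in(0,.7,.77,.833,.9,.97):
    a=.833-l;print(l,proj("scene",P(q,.036-.15*np.cos(a),-.088,.188+.15*np.sin(a))).round(1))
E
```

```text
axis [221.99933046 193.33262361]
0 [249.7 146.8]
0.7 [261.8 170.2]
0.77 [262.  173.1]
0.833 [262.  175.9]
0.9 [261.9 178.8]
0.97 [261.5 181.9]
```

```bash
python3 -c "
from workcell import *
print(sign_off(),get_obs()['contact_force'])"
```

```text
the job is handed in; nothing more can be done
the job is handed in; nothing more can be done
```

I did the three steps in order and handed the job in at about 22.7 s, with the gripper still holding the press lever level. `sign_off()` gives no verdict, so the pass is not confirmed.

- **Slide:** I gripped the knob and pushed until it stopped moving. The force rose to about 21 N with no further travel, close to the predicted end position.
- **Cam lever:** The tool was squeezed off the knob near the end of the first swing, with about 40 N at the wrist. I re-gripped and pushed on. It then moved only 1.4 mm at 19 N, close to its predicted stop, so I take it to be past 1.40 rad. The picture shows it lying along the slide, with the vial under the ram.
- **Press lever:** I gripped the sleeve and brought it down along its arc. In the last picture the lever end matches about 0.82–0.84 rad (level is 0.833). The holding force was about 8 N, against the 7 N or so expected.
- **Not checked directly:** The foot is on the cap and the vial looks upright in the last picture. I did not measure the cap travel or the foot force, and infer them from the lever angle and the holding force.
- **Bystanders:** I saw none of them moved in the pictures I took, but I took no final picture of the whole bench.

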